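Find the full sugar tin by its weight and hold it ready over the cream buns

ROBOT

A 6-joint arm with a two-finger parallel gripper is mounted at the origin on a cart in front of the work surface, level with it; the furniture and walls round the work are solid. World frame = base frame: x ahead of the robot, y to its left, z up, the work surface at z = 0. Lengths are in m, angles in rad, forces in N, time in s.
With the tool pointing down it reaches from about 0.35 to 0.975 m from the base axis. Payload 4.9 kg.
Tool frame: the origin (TCP) lies on the centre line of the jaws, within the pads' length; the fingertips stand 11 mm ahead of it and the grasp point (between the pads) lies 8 mm behind it; z points along the fingers, y is the direction in which the jaws open and shut (so a half turn about z gives the same grasp; the last joint's range is limited). The gripper opens to 85 mm and grips with 20 to 120 N. Pads are 22 mm wide; open, the fingers measure 114 mm over their backs; the gripper's body (76 mm by 85 mm) begins 54 mm behind the grasp point. The pads swing forward as they close: fully open they stand 13 mm farther back than shut.
Start: joints at [1.092, 0.053, 1.613, -0, 1.476, -0.119], TCP at [0.22, 0.585, 0.242] pointing down, gripper open.
Joint ranges: [-3.01, 3.01], [-1.01, 2.22], [0.06, 2.58], [-1.02, 4.17], [0.09, 2.62], [-3.14, 3.14]. Speed limits (rad/s): [2.57, 2.57, 3.14, 3.14, 3.14, 3.14].

INTERFACE

Orientations are given as a rotation vector (axis times angle).
In Python, from station import ctrl gives the robot as it stands.
- The arm moves only by the shell command python3 -m crank 'ROWS' [OPENING] [FORCE]. ROWS is JSON, a list of rows, each an object of numbers: "x", "y", "z": the shift along the tool's x, y, z as a fraction of full scale; "roll": the turn about the tool's z as a fraction of full scale. In form: [{"x": .., "y": .., "z": .., "roll": ..}, ...]. A call has 1 to 10 rows; each row shifts and turns the commanded pose from where the row before left it, along the tool's axes as they then stand; what a row does not reach is not made up. Full scale, the value 1, is 0.06 m for a shift and 0.12 rad for a turn. A row lasts 1/8 s, in which the tool goes at most 62.5 mm and 10.7 degrees, less where a joint would pass 70% of its speed; a pose out of reach is approached as far as the arm can. A call with a number of a shift or a turn outside -1 to 1 is refused whole. A call with a gripper value outside its range is refused whole. OPENING is the closure, from 0 (fully open) to 1 (shut), set as the call begins (- or left out, the last holds). The fingers move at their own pace and stop on an object; FORCE is the grip in N (left out, the last holds). Time passes only in rows, so rows that do not move let the fingers close. It gives the time, the measured TCP pose, the force and the opening at its end, in the units of the state.
- ctrl.get_obs(): the state, without advancing time (a new reading comes with each control period).
- ctrl.get_image(name): name is "side" or "top"; returns a dict with "img" (480x640x3 uint8, red, green, blue), "K" (3x3 intrinsics, pixels), "rvec" (rotation vector, rad) and "tvec" (3), from world to camera coordinates, as OpenCV has them. Camera axes: x right, y down, z forward; pixel columns grow to the right and rows downward; lengths in m; the calibration is good to about 2 mm. A picture is of the moment at which its call begins. There is no depth.
- ctrl.finish_job(): hands the job in, once; it reports no verdict.
The state is a dict: "t": time; "q": joint angles; "dq": joint speeds; "effort": joint torques, N m; "tool_pos": TCP position; "tool_rot": TCP orientation; "contact_force": force on the tool from outside, world axes, zero at the start; "wrist_torque": the same for the moment, N m; "opening": finger opening in m.
Only numpy, scipy, OpenCV 4.12 (cv2) and the standard library are available. Lean on these libraries where they do the work, as an engineer would, in place of code of your own. Each camera call takes 0.05 s, during which the arm holds its last target.

TASK

The three closed sugar tins in the rack look alike, but one is full, one part used and one nearly empty: heft them to find out which is which. Stand the lightest upright in the middle of the order pad so that it gets reordered, leave the middling one seated in a well of the rack, and finish with the heaviest still held in the gripper, upright and steady in the air over the tray of cream buns and well clear of them, ready to dust (do not put it down: the job ends while holding it). Keep the tins upright, touch neither the buns nor their tray, and leave the herb jar, timer and ring cutter where they are.

Things in the scene. Friction and masses are not known exactly. Their poses are not given: they have to be found in the camera images.
- tin_a_center (a point): Centre (half-way up) of one of three identical-looking closed sugar tins: upright cylinder 62 mm across, 84 mm tall, bare metal, grey-green band, flush fixed off-white cap; may be gripped anywhere on its straight sides. Weighs 0.13 to 0.42 kg, any two at least 65 g apart. Which is which changes each time, whatever the name or place, and can only be felt.
- tin_b_center (a point): Centre (half-way up) of one of three identical-looking closed sugar tins: upright cylinder 62 mm across, 84 mm tall, bare metal, grey-green band, flush fixed off-white cap; may be gripped anywhere on its straight sides. Weighs 0.13 to 0.42 kg, any two at least 65 g apart. Which is which changes each time, whatever the name or place, and can only be felt.
- tin_c_center (a point): Centre (half-way up) of one of three identical-looking closed sugar tins: upright cylinder 62 mm across, 84 mm tall, bare metal, grey-green band, flush fixed off-white cap; may be gripped anywhere on its straight sides. Weighs 0.13 to 0.42 kg, any two at least 65 g apart. Which is which changes each time, whatever the name or place, and can only be felt.
- tin_a: The same tin as tin_a_center, origin at the centre of its underside.
- tin_b: The same tin as tin_b_center, origin at the centre of its underside.
- tin_c: The same tin as tin_c_center, origin at the centre of its underside.
- rack: Low white plastic block, 86 x 246 x 22 mm, fixed to the bench, with three round wells in a row, 80 mm apart along its y axis; a tin stands in each at the start. Origin at the centre of its underside; x points away from the robot, y along the row to the left.
- well_left (a point): Centre of the floor of the rack's left round well (as seen from the robot): 68 mm across, 14 mm deep, floor 8 mm above the bench. The centre of a tin that stands in it is 42 mm above this point.
- well_middle (a point): Centre of the floor of the rack's middle round well (as seen from the robot): 68 mm across, 14 mm deep, floor 8 mm above the bench. The centre of a tin that stands in it is 42 mm above this point.
- well_right (a point): Centre of the floor of the rack's right round well (as seen from the robot): 68 mm across, 14 mm deep, floor 8 mm above the bench. The centre of a tin that stands in it is 42 mm above this point.
- pad: White order pad lying flat and fixed on the bench, right of the rack, 100 x 76 x 11 mm, long side along its x axis. Origin at the centre of its underside.
- pad_top (a point): Centre of the order pad's top, 11 mm above the bench.
- tray: Metal baking tray, 320 x 230 mm, fixed on the bench behind the rack, rim 24 mm high, carrying six open cream-filled bun halves whose tops reach 45 mm above the bench. Origin at the centre of its underside, x axis along its long side.
- herb_jar: Bystander: glass herb jar with black cap, 45 x 45 x 105 mm, stands loose on the bench; origin at the centre of its underside.
- timer: Bystander: round white kitchen timer, 62 x 62 x 42 mm, loose; origin at the centre of its underside.
- small_cutter: Bystander: steel ring cutter, 52 mm across, 34 mm high, loose; origin at the centre of its underside.
There are look-alikes about, which are no part of the job. Leave any red look-alike of the tin_b alone.

How it is judged:
On the way:
1. the lightest tin stands released on the order pad (((horizontal distance between tin_a_center and pad_top below 0.025 m and angle between tin_a's own z axis and vertical below 0.1 rad and contact force between tin_a and pad between 0.9 and 2 N and contact force between tin_a and the fingers below 0.3 N and linear speed of tin_a below 0.02 m/s) or (horizontal distance between tin_b_center and pad_top below 0.025 m and angle between tin_b's own z axis and vertical below 0.1 rad and contact force between tin_b and pad between 0.9 and 2 N and contact force between tin_b and the fingers below 0.3 N and linear speed of tin_b below 0.02 m/s) or (horizontal distance between tin_c_center and pad_top below 0.025 m and angle between tin_c's own z axis and vertical below 0.1 rad and contact force between tin_c and pad between 0.9 and 2 N and contact force between tin_c and the fingers below 0.3 N and linear speed of tin_c below 0.02 m/s))), for 0.2 s.
At the end, for the whole second after the job is handed in: Heaviest tin held still in the fingers, within 0.25 rad of upright, centre above 0.14 m and over the tray (within 0.14 m of its middle lengthways, 0.10 m across); middling tin released in a well (6 mm of centre); lightest upright and released on the pad (25 mm of its middle) (((height (world z) of tin_a_center above 0.14 m and angle between tin_a's own z axis and vertical below 0.25 rad and contact force between tin_a and the fingers above 1.5 N and linear speed of tin_a below 0.03 m/s and x of tin_a_center in the frame of tray between -0.14 and 0.14 m and y of tin_a_center in the frame of tray between -0.1 and 0.1 m) or (height (world z) of tin_b_center above 0.14 m and angle between tin_b's own z axis and vertical below 0.25 rad and contact force between tin_b and the fingers above 1.5 N and linear speed of tin_b below 0.03 m/s and x of tin_b_center in the frame of tray between -0.14 and 0.14 m and y of tin_b_center in the frame of tray between -0.1 and 0.1 m) or (height (world z) of tin_c_center above 0.14 m and angle between tin_c's own z axis and vertical below 0.25 rad and contact force between tin_c and the fingers above 1.5 N and linear speed of tin_c below 0.03 m/s and x of tin_c_center in the frame of tray between -0.14 and 0.14 m and y of tin_c_center in the frame of tray between -0.1 and 0.1 m)) and (((horizontal distance between tin_a_center and well_left below 0.006 m or horizontal distance between tin_a_center and well_middle below 0.006 m or horizontal distance between tin_a_center and well_right below 0.006 m) and height (world z) of tin_a_center below 0.055 m and angle between tin_a's own z axis and vertical below 0.1 rad and contact force between tin_a and rack between 1.95 and 3.1 N and contact force between tin_a and the fingers below 0.3 N) or ((horizontal distance between tin_b_center and well_left below 0.006 m or horizontal distance between tin_b_center and well_middle below 0.006 m or horizontal distance between tin_b_center and well_right below 0.006 m) and height (world z) of tin_b_center below 0.055 m and angle between tin_b's own z axis and vertical below 0.1 rad and contact force between tin_b and rack between 1.95 and 3.1 N and contact force between tin_b and the fingers below 0.3 N) or ((horizontal distance between tin_c_center and well_left below 0.006 m or horizontal distance between tin_c_center and well_middle below 0.006 m or horizontal distance between tin_c_center and well_right below 0.006 m) and height (world z) of tin_c_center below 0.055 m and angle between tin_c's own z axis and vertical below 0.1 rad and contact force between tin_c and rack between 1.95 and 3.1 N and contact force between tin_c and the fingers below 0.3 N)) and ((horizontal distance between tin_a_center and pad_top below 0.025 m and angle between tin_a's own z axis and vertical below 0.1 rad and contact force between tin_a and pad between 0.9 and 2 N and contact force between tin_a and the fingers below 0.3 N) or (horizontal distance between tin_b_center and pad_top below 0.025 m and angle between tin_b's own z axis and vertical below 0.1 rad and contact force between tin_b and pad between 0.9 and 2 N and contact force between tin_b and the fingers below 0.3 N) or (horizontal distance between tin_c_center and pad_top below 0.025 m and angle between tin_c's own z axis and vertical below 0.1 rad and contact force between tin_c and pad between 0.9 and 2 N and contact force between tin_c and the fingers below 0.3 N))); the arm keeps its last pose, push and grip.
It fails at once if a tin is tipped over or dropped on its side (angle between any of tin_a, tin_b, tin_c's own z axis and vertical above 0.8 rad).
It fails at once if the herb jar, timer or ring cutter is pushed from its place (distance of any of herb_jar, timer, small_cutter from where it was at the start of the episode above 0.02 m).
It fails at once if a tin or the hand is pressed into the cream buns' tray (contact force between any of tin_a, tin_b, tin_c, the arm, the fingers and tray above 3 N).
It also fails if it takes over 72 s, if anything falls off the work surface, if the arm or the gripper's body presses on something with over 40 N, if the wrist force passes 120 N, or if a joint passes its speed limit or range.

## Working session

There is one attempt and no reset: what is moved stays moved. The work goes in short steps, Python scripts to look and compute and a shell command to move; the robot and the scene stay as the last step left them, time stands still between calls to the robot, and variables do not carry over. Pictures are saved under pics/ and viewed, and the job is handed in when it is done.

```bash
ls; mkdir -p pics
cat > h.py <<'E'
import numpy as np, cv2
from station import ctrl
from scipy.spatial.transform import Rotation as Rot
def cam(n):
    d=ctrl.get_image(n); R=cv2.Rodrigues(np.array(d["rvec"],float))[0]
    return d["img"],np.array(d["K"],float),R,np.array(d["tvec"],float).ravel()
def ray(px,K,R,t):
    v=R.T@np.linalg.inv(K)@np.array([px[0],px[1],1.]); return -R.T@t,v
def onz(px,z,K,R,t):
    c,v=ray(px,K,R,t); return c+v*(z-c[2])/v[2]
def proj(p,K,R,t):
    q=K@(R@np.array(p,float)+t); return q[:2]/q[2]
def save(n,img): cv2.imwrite("pics/"+n+".png",img[:,:,::-1])
E
python3 - <<'E'
from h import *
for n in("side","top"):
    i,K,R,t=cam(n); save(n+"0",i); print(n,K.round(1).tolist(),(-R.T@t).round(3)); np.savez(n+".npz",K=K,R=R,t=t,i=i)
o=ctrl.get_obs(); print({k:np.round(v,3).tolist() for k,v in o.items()})
print(Rot.from_rotvec(o["tool_rot"]).as_matrix().round(3))
E
```

```text
pics
side [[562.3, 0.0, 320.0], [0.0, 562.3, 235.1], [0.0, 0.0, 1.0]] [ 0.099 -1.25   0.645]
top [[602.3, 0.0, 319.6], [0.0, 602.3, 240.7], [0.0, 0.0, 1.0]] [ 0.365 -0.216  1.455]
{'t': 0.1, 'q': [1.092, 0.053, 1.614, 0.0, 1.476, -0.119], 'dq': [-0.001, -0.001, -0.004, -0.001, 0.001, 0.0], 'effort': [-0.0, -39.491, -37.136, -0.0, 0.004, 0.0], 'tool_pos': [0.22, 0.584, 0.241], 'tool_rot': [-0.562, -3.09, 0.003], 'contact_force': [0.191, 0.965, -0.23], 'wrist_torque': [-0.05, 0.01, -0.009], 'opening': 0.085}
[[-0.936  0.352 -0.001]
 [ 0.352  0.936 -0.002]
 [ 0.    -0.002 -1.   ]]
```

View pics/top0.png

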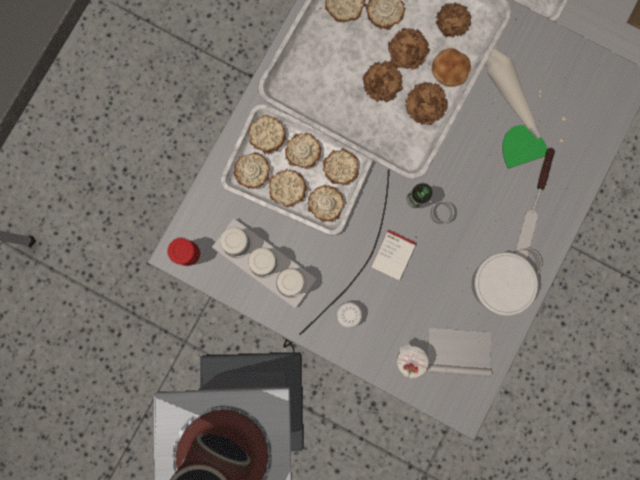

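View pics/side0.png

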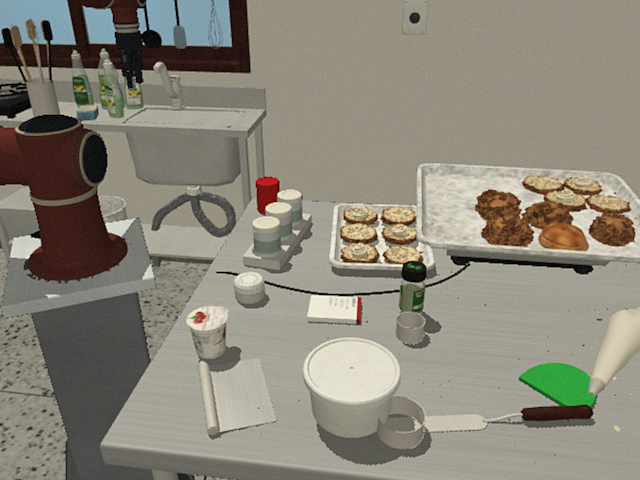

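The top view shows three off-white capped tins at about (235,240), (262,261) and (290,282). Other objects:
- Pad: (394,255)
- Bun tray: (295,168)
- Jar: (421,195)
- Cutter: (443,212)
- Timer: (349,315)

What could be taken for a tin: the red can (182,251), the timer (349,315), the yoghurt cup (411,361) and the tub (506,284). Only the three in the rack have a grey-green band and off-white cap. I'll measure those.

Run:
```python
from h import *
d=np.load("top.npz");i,K,R,t=[d[k] for k in "iKRt"]
save("top_crop",cv2.resize(i[90:340,160:470],None,fx=2.5,fy=2.4,interpolation=cv2.INTER_CUBIC))
print("base px",proj([0,0,0],K,R,t),"tcp",proj([.22,.584,.241],K,R,t))
hsv=cv2.cvtColor(i,cv2.COLOR_RGB2HSV)
g=i.min(2); 
for c in [(235,240),(262,261),(290,282),(275,250),(394,255),(262,280),(300,200),(349,315)]: print(c,i[c[1],c[0]],hsv[c[1],c[0]])
for c in [(235,240),(262,261),(290,282)]: print("cap",onz(c,.092,K,R,t).round(3))
for n,c,z in [("pad",(394,255),.011),("tray",(295,168),.024),("jar",(421,193),.105),("timer",(349,315),.042),("cutter",(443,212),.034),("red",(182,251),.1)]: print(n,onz(c,z,K,R,t).round(3))
d=np.load("side.npz");i,K,R,t=[d[k] for k in "iKRt"]
save("side_crop",cv2.resize(i[160:340,210:450],None,fx=3.2,fy=3.2,interpolation=cv2.INTER_CUBIC))
```

```text
base px [222.07870959 456.62458928] tcp [-96.1876827  383.93954578]
(235, 240) [196 186 169] [ 19  35 196]
(262, 261) [198 188 173] [ 18  32 198]
(290, 282) [198 186 172] [ 16  33 198]
(275, 250) [117 113 110] [ 13  15 117]
(394, 255) [200 189 178] [ 15  28 200]
(262, 280) [183 172 165] [ 12  25 183]
(300, 200) [95 73 57] [ 13 102  95]
(349, 315) [197 189 179] [ 17  23 197]
cap [ 0.5   -0.05   0.092]
cap [ 0.45  -0.11   0.092]
cap [ 0.401 -0.172  0.092]
pad [ 0.461 -0.421  0.011]
tray [ 0.677 -0.189  0.024]
jar [ 0.594 -0.475  0.105]
timer [ 0.321 -0.306  0.042]
cutter [ 0.559 -0.54   0.034]
red [0.477 0.068 0.1  ]
```

View pics/top_crop.png

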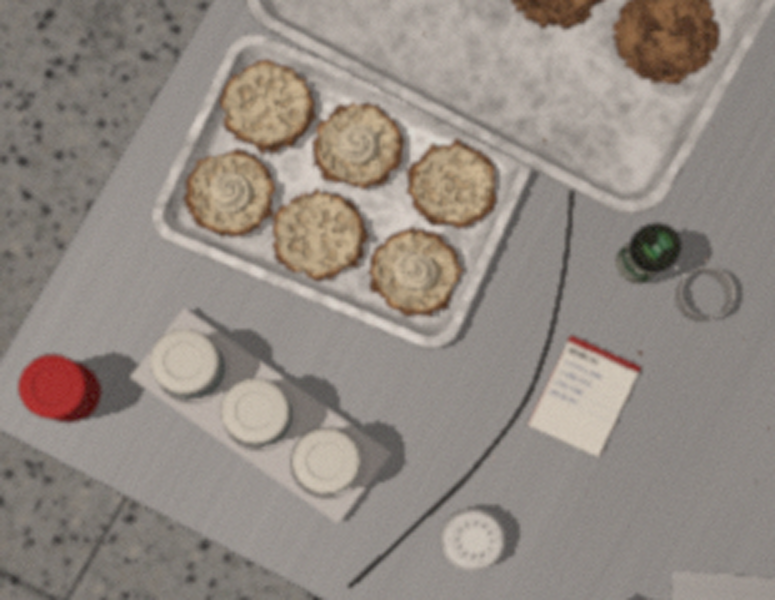

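View pics/side_crop.png

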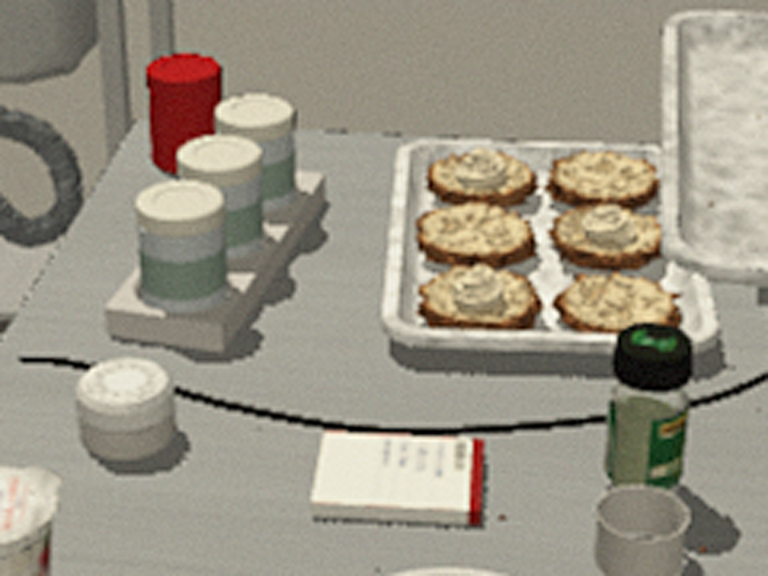

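Close crop: the three band-and-cap tins stand in the white rack, the red can is outside it to the left, and the six-bun tray sits directly behind. The choice is confirmed, so next I'll refine the positions.

Run:
```python
from h import *
d=np.load("top.npz");i,K,R,t=[d[k] for k in "iKRt"]
s=6
u=cv2.resize(i,None,fx=s,fy=s,interpolation=cv2.INTER_CUBIC); g=cv2.cvtColor(u,cv2.COLOR_RGB2GRAY)
P=[]
for c in [(235,240),(262,261),(290,282)]:
    x0,y0=(c[0]-22)*s,(c[1]-22)*s
    w=cv2.GaussianBlur(g[y0:y0+44*s,x0:x0+44*s],(0,0),3)
    h=cv2.HoughCircles(w,cv2.HOUGH_GRADIENT,1,200,param1=60,param2=12,minRadius=int(12*s),maxRadius=int(15.5*s))
    cx,cy,r=h[0][0]; px=((cx+x0+.5)/s-.5,(cy+y0+.5)/s-.5)
    p=onz(px,.092,K,R,t);P.append(p); q=onz((px[0]+r/s,px[1]),.092,K,R,t)
    print("cap",np.round(px,1),"r",np.linalg.norm(q-p).round(4),p.round(4))
P=np.array(P);print("spacing",np.linalg.norm(np.diff(P,axis=0),axis=1), "yaw of row",np.degrees(np.arctan2(*(P[0]-P[2])[[1,0]])), P.mean(0))
hsv=cv2.cvtColor(i,cv2.COLOR_RGB2HSV)
def big(m,box):
    k=np.zeros_like(m);x0,y0,x1,y1=box;k[y0:y1,x0:x1]=m[y0:y1,x0:x1]
    cs=cv2.findContours(k,cv2.RETR_EXTERNAL,cv2.CHAIN_APPROX_NONE)[0]; return max(cs,key=cv2.contourArea)
m=((i[:,:,0]>150)).astype(np.uint8); m=cv2.morphologyEx(m,cv2.MORPH_CLOSE,np.ones((5,5)))
for n,box,z in (("pad",(365,222,425,285),.011),):
    m2=(((i[:,:,1].astype(int)>155))|((hsv[:,:,1]>100)&(hsv[:,:,2]>60))).astype(np.uint8); m2=cv2.morphologyEx(m2,cv2.MORPH_CLOSE,np.ones((5,5)))
    c=big(m2,box).reshape(-1,2).astype(float); w=np.array([onz(p,z,K,R,t)[:2] for p in c]).astype(np.float32)
    print(n,cv2.minAreaRect(w))
c=big(m,(205,215,320,310)).reshape(-1,2).astype(float); w=np.array([onz(p,.022,K,R,t)[:2] for p in c]).astype(np.float32); print("rack@22",cv2.minAreaRect(w))
g0=cv2.cvtColor(i,cv2.COLOR_RGB2GRAY)
# tray rim corners read from crop: outer
cr=[(238,38),(530,170),(440,345),(155,215)]
w=np.array([onz((160+x/2.5,90+y/2.4),.024,K,R,t)[:2] for x,y in cr]).astype(np.float32);print("tray",cv2.minAreaRect(w),w.mean(0))
```

```text
cap [233.5 240.2] r 0.0293 [ 0.4994 -0.0465  0.092 ]
cap [261.5 260.8] r 0.0295 [ 0.4506 -0.1089  0.092 ]
cap [289.5 281.7] r 0.0301 [ 0.4017 -0.171   0.092 ]
spacing [0.07922209 0.07905853] yaw of row 51.89594763894353 [ 0.45060114 -0.10881032  0.092     ]
pad ((0.46156686544418335, -0.4194180965423584), (0.07474474608898163, 0.10093039274215698), 63.183998107910156)
rack@22 ((0.4529126286506653, -0.10403890907764435), (0.2728148102760315, 0.2241763472557068), 88.41975402832031)
tray ((0.6732221245765686, -0.19066116213798523), (0.3142062723636627, 0.19808556139469147), 62.822269439697266) [ 0.6726114  -0.19185458]
```

```bash
cat > go.py <<'E'
import sys; from h import *
o=ctrl.get_obs(); T=[float(a) for a in sys.argv[1:4]]
Rm=Rot.from_rotvec(o["tool_rot"]).as_matrix(); d=Rm.T@(np.array(T)-np.array(o["tool_pos"]))
y=np.degrees(np.arctan2(Rm[1,1],Rm[0,1])); yt=float(sys.argv[4]) if len(sys.argv)>4 else -38.1
print("t",round(o["t"],2),"pos",np.round(o["tool_pos"],4),"units xyz",(d/.06).round(2),"roll units",round(np.radians((y-yt+180)%360-180)/.12,2),"yaw",round(y,1),"tilt",np.degrees(np.arccos(-Rm[2,2])).round(2),"F",np.round(o["contact_force"],2),"op",round(o["opening"],4))
E
python3 - <<'E'
from h import *
d=np.load("side.npz");i,K,R,t=[d[k] for k in "iKRt"]
for p in [(.4994,-.0465),(.4506,-.109),(.4017,-.171)]: print(proj([*p,.092],K,R,t).round(1))
print(proj([.4615,-.4195,.011],K,R,t).round(1))
E
python3 -m crank '[{"roll":1},{"roll":1},{"roll":1},{"roll":1},{"roll":1},{"roll":1},{"roll":1},{"roll":1},{"roll":1},{"roll":1}]' 0 40; python3 -m crank '[{"roll":1},{"roll":1},{"roll":1},{"roll":1},{"roll":1},{"roll":0.64},{}]'; python3 go.py .4017 -.171 .18
```

```text
[289.4 193.4]
[278.3 206.5]
[266. 221.]
[334.6 305.6]
t 0.1 pos [0.2198 0.5845 0.2412] units xyz [ -7.27 -10.72   1.04] roll units 15.63 yaw 69.4 tilt 0.11 F [ 0.19  0.96 -0.23] op 0.0851validation failed for argument at $[0]...
validation failed for argument at $[0]...
```

The caps reproject in the side view within about 2 px. The crank seems to need every key in each row.

```bash
python3 -m crank '[{"x":0,"y":0,"z":0,"roll":1},{"x":0,"y":0,"z":0,"roll":1},{"x":0,"y":0,"z":0,"roll":1},{"x":0,"y":0,"z":0,"roll":1},{"x":0,"y":0,"z":0,"roll":1},{"x":0,"y":0,"z":0,"roll":1},{"x":0,"y":0,"z":0,"roll":1},{"x":0,"y":0,"z":0,"roll":1}]' 0 40; python3 go.py .4017 -.171 .18
```

```text
t: 1.1
tool_pos: [0.2199, 0.5846, 0.2415]
tool_rot: [1.931, 2.478, -0.002]
contact_force: [0.3, -0.0, 0.8]
opening: 0.0859
t 1.1 pos [0.2199 0.5846 0.2415] units xyz [-12.95  -0.14   1.04] roll units 7.6 yaw 14.2 tilt 0.08 F [ 0.35 -0.04  0.76] op 0.0859
```

```bash
python3 -m crank '[{"x":0,"y":0,"z":0,"roll":1},{"x":0,"y":0,"z":0,"roll":1},{"x":0,"y":0,"z":0,"roll":1},{"x":0,"y":0,"z":0,"roll":1},{"x":0,"y":0,"z":0,"roll":1},{"x":0,"y":0,"z":0,"roll":1},{"x":0,"y":0,"z":0,"roll":1},{"x":0,"y":0,"z":0,"roll":0.6}]'; python3 go.py .4994 -.0465 .18
```

```text
t: 2.1
tool_pos: [0.2199, 0.5846, 0.2415]
tool_rot: [2.823, 1.376, -0.002]
contact_force: [0.7, 0.6, 0.2]
opening: 0.0853
t 2.1 pos [0.2199 0.5846 0.2415] units xyz [-5.42 10.15  1.03] roll units 0.01 yaw -38.0 tilt 0.07 F [0.68 0.61 0.17] op 0.0853
```

```bash
python3 -m crank '[{"x":-0.2,"y":0.35,"z":0,"roll":0},{"x":-0.4,"y":0.75,"z":0,"roll":0},{"x":-0.4,"y":0.75,"z":0,"roll":0},{"x":-0.4,"y":0.75,"z":0,"roll":0},{"x":-0.4,"y":0.75,"z":0,"roll":0},{"x":-0.4,"y":0.75,"z":0,"roll":0},{"x":-0.4,"y":0.75,"z":0,"roll":0},{"x":-0.4,"y":0.75,"z":0,"roll":0},{"x":-0.4,"y":0.75,"z":0,"roll":0},{"x":-0.4,"y":0.75,"z":0,"roll":0}]'; python3 go.py .4994 -.0465 .18
```

```text
t: 3.35
tool_pos: [0.4165, 0.1419, 0.242]
tool_rot: [-2.822, -1.38, 0.0]
contact_force: [1.5, -0.2, 0.5]
opening: 0.0855
t 3.35 pos [0.4165 0.1419 0.242 ] units xyz [-1.63  3.02  1.03] roll units 0.03 yaw -37.9 tilt 0.01 F [ 1.46 -0.21  0.46] op 0.0855
```

```bash
python3 -m crank '[{"x":-0.4,"y":0.75,"z":0,"roll":0},{"x":-0.4,"y":0.75,"z":0.2,"roll":0},{"x":-0.4,"y":0.75,"z":0.4,"roll":0},{"x":-0.4,"y":0.75,"z":0.4,"roll":0},{"x":0,"y":0,"z":0,"roll":0}]'; python3 go.py .4994 -.0465 .18
```

```text
t: 3.98
tool_pos: [0.4985, -0.0451, 0.1792]
tool_rot: [-2.822, -1.373, 0.007]
contact_force: [-0.6, 0.3, -0.0]
opening: 0.0853
t 3.98 pos [ 0.4985 -0.0451  0.1792] units xyz [-0.01  0.03 -0.01] roll units -0.0 yaw -38.1 tilt 0.33 F [-0.61  0.28 -0.05] op 0.0853
```

```bash
cat > weigh.py <<'E'
import sys; from h import *
N=int(sys.argv[1]); F=[];E=[];t0=ctrl.get_obs()["t"]
for k in range(N):
    im=ctrl.get_image("side"); o=ctrl.get_obs(); F.append(o["contact_force"]); E.append(o["effort"])
F=np.array(F);E=np.array(E)
print("t",t0,o["t"],"F",F.mean(0).round(3),"sd",F.std(0).round(3),"med z",np.median(F[:,2]).round(3))
print("eff",E.mean(0).round(3),"sd",E.std(0).round(3),"q",np.round(o["q"],3),"pos",np.round(o["tool_pos"],4))
save(sys.argv[2],im["img"]); a=ctrl.get_image("top")["img"]; save(sys.argv[2]+"_top",a[140:360,130:440].repeat(2,0).repeat(2,1))
E
python3 weigh.py 15 base1
```

```text
t 3.975 4.725 F [-0.039 -0.022  0.165] sd [0.442 0.532 0.466] med z 0.249
eff [-2.6400e-01 -2.6807e+01 -3.5956e+01 -1.4000e-02 -7.0000e-03 -2.0000e-03] sd [0.389 0.428 0.178 0.025 0.015 0.009] q [-0.234 -0.205  1.958 -0.     1.388  0.427] pos [ 0.4995 -0.0427  0.1824]
```

View pics/base1.png

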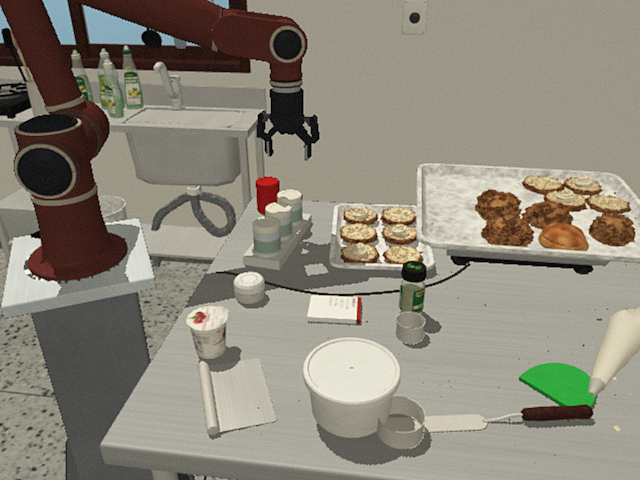

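View pics/base1_top.png

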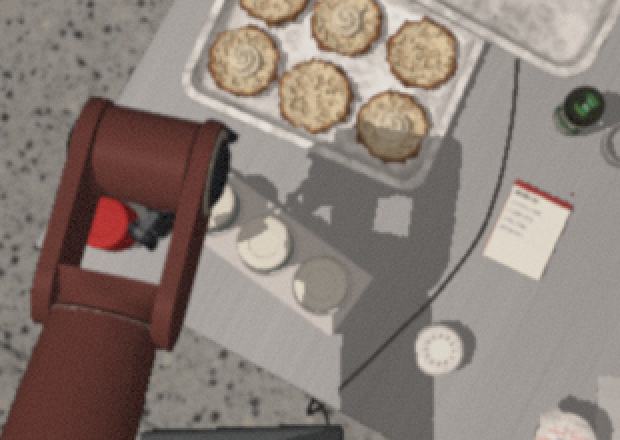

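The side view shows the open gripper at (288,140) over the far (left) tin at (290,203), with the red can behind it. I'll correct the residual offset and descend.

```bash
python3 go.py .4994 -.0465 .052
```

```text
t 4.78 pos [ 0.4995 -0.0428  0.1823] units xyz [-0.05  0.04  2.17] roll units 0.03 yaw -37.9 tilt 0.0 F [ 0.01 -0.49 -0.97] op 0.0853
```

```bash
python3 -m crank '[{"x":-0.05,"y":0.04,"z":0.3,"roll":0.03},{"x":0,"y":0,"z":0.4,"roll":0},{"x":0,"y":0,"z":0.4,"roll":0},{"x":0,"y":0,"z":0.4,"roll":0},{"x":0,"y":0,"z":0.4,"roll":0},{"x":0,"y":0,"z":0.25,"roll":0},{"x":0,"y":0,"z":0,"roll":0},{"x":0,"y":0,"z":0,"roll":0}]'; python3 go.py .4994 -.0465 .052
```

```text
t: 5.78
tool_pos: [0.5001, -0.0469, 0.054]
tool_rot: [2.824, 1.375, 0.001]
contact_force: [-0.5, 0.2, 0.7]
opening: 0.0852
t 5.78 pos [ 0.5001 -0.0469  0.054 ] units xyz [-0.   -0.01  0.03] roll units 0.0 yaw -38.1 tilt 0.07 F [-0.54  0.18  0.71] op 0.0852
```

```bash
python3 - <<'E'
from h import *
i=ctrl.get_image("side")["img"]; save("desc1",cv2.resize(i[90:290,190:430],None,fx=3,fy=3,interpolation=cv2.INTER_CUBIC))
E
python3 go.py .4994 -.0465 .052
```

```text
t 5.83 pos [ 0.5004 -0.0469  0.0544] units xyz [-0.01 -0.02  0.04] roll units 0.0 yaw -38.1 tilt 0.12 F [0.06 1.25 0.52] op 0.0851
```

View pics/desc1.png

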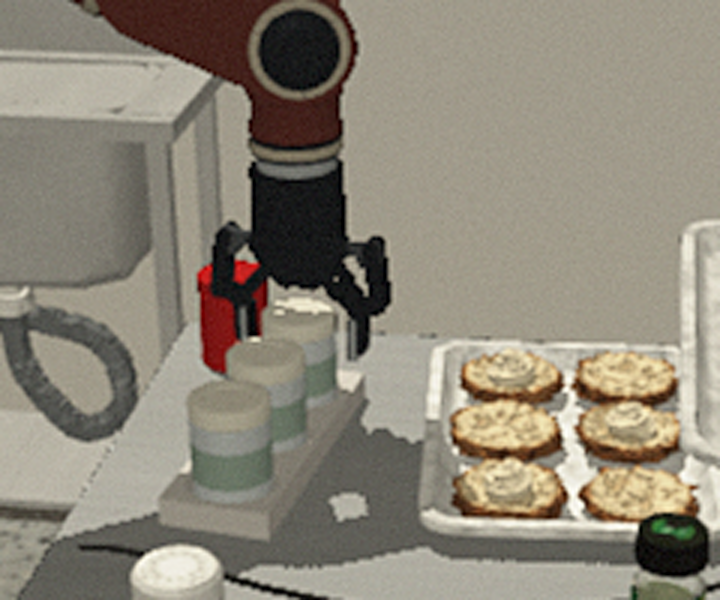

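The fingers straddle the far tin on both sides (crop about (245,320) and (360,330)), and the others are clear. I'll close and lift.

```bash
python3 -m crank '[{"x":0,"y":0,"z":0,"roll":0},{"x":0,"y":0,"z":0,"roll":0},{"x":0,"y":0,"z":0,"roll":0},{"x":0,"y":0,"z":0,"roll":0},{"x":0,"y":0,"z":0,"roll":0},{"x":0,"y":0,"z":0,"roll":0}]' 1 40; python3 go.py .4994 -.0465 .052
```

```text
t: 6.58
tool_pos: [0.5003, -0.0467, 0.0545]
tool_rot: [2.824, 1.375, 0.002]
contact_force: [-1.7, -0.1, 5.7]
opening: 0.0605
t 6.58 pos [ 0.5003 -0.0467  0.0545] units xyz [-0.01 -0.01  0.04] roll units 0.0 yaw -38.1 tilt 0.08 F [-1.72 -0.15  5.72] op 0.0605
```

```bash
python3 -m crank '[{"x":0,"y":0,"z":-0.1,"roll":0},{"x":0,"y":0,"z":-0.3,"roll":0},{"x":0,"y":0,"z":-0.4,"roll":0},{"x":0,"y":0,"z":-0.4,"roll":0},{"x":0,"y":0,"z":-0.3,"roll":0},{"x":0,"y":0,"z":0,"roll":0},{"x":0,"y":0,"z":0,"roll":0}]'; python3 weigh.py 30 lift1
```

```text
t: 7.45
tool_pos: [0.4989, -0.0465, 0.1425]
tool_rot: [-2.824, -1.375, 0.002]
contact_force: [-0.4, 0.4, -2.8]
opening: 0.0604
t 7.45 8.95 F [ 0.096 -0.089 -2.446] sd [0.56  0.407 0.486] med z -2.466
eff [ 0.0000e+00 -2.9128e+01 -3.6468e+01 -1.0000e-03  2.0000e-03 -0.0000e+00] sd [0.002 0.141 0.131 0.    0.004 0.   ] q [-0.242 -0.164  1.991 -0.     1.315  0.423] pos [ 0.4996 -0.0467  0.1433]
```

View pics/lift1.png

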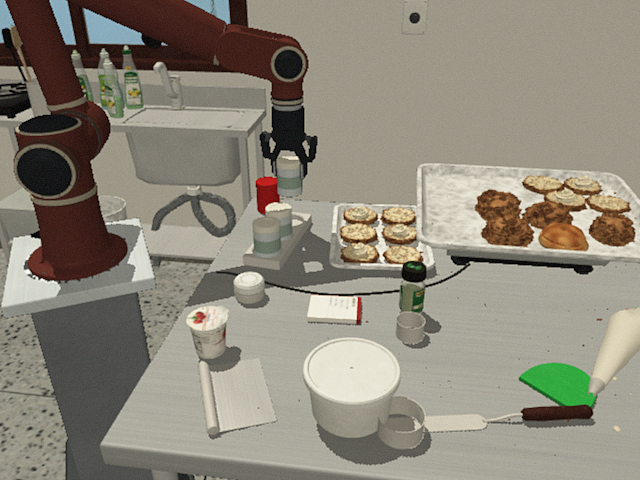

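Tin 1 (left) is held upright and weighs about 2.5 N, which looks like the middling one. I'll set it back and heft the next.

```bash
python3 -m crank '[{"x":0,"y":0,"z":0.3,"roll":0},{"x":0,"y":0,"z":0.4,"roll":0},{"x":0,"y":0,"z":0.3,"roll":0},{"x":0,"y":0,"z":0.2,"roll":0},{"x":0,"y":0,"z":0.15,"roll":0},{"x":0,"y":0,"z":0.1,"roll":0},{"x":0,"y":0,"z":0.05,"roll":0},{"x":0,"y":0,"z":0,"roll":0},{"x":0,"y":0,"z":0,"roll":0}]'; python3 go.py .4994 -.0465 .0545
```

```text
t: 10.12
tool_pos: [0.5001, -0.0468, 0.0545]
tool_rot: [2.824, 1.375, 0.001]
contact_force: [-3.5, 1.3, 5.7]
opening: 0.0605
t 10.12 pos [ 0.5001 -0.0468  0.0545] units xyz [-0.   -0.01  0.  ] roll units 0.0 yaw -38.1 tilt 0.05 F [-3.49  1.28  5.68] op 0.0605
```

Release, rise, shift to the middle tin (80 mm along −tool x = 1.32 units).

```bash
python3 -m crank '[{"x":0,"y":0,"z":0,"roll":0},{"x":0,"y":0,"z":0,"roll":0},{"x":0,"y":0,"z":0,"roll":0},{"x":0,"y":0,"z":0,"roll":0},{"x":0,"y":0,"z":-0.2,"roll":0},{"x":0,"y":0,"z":-0.5,"roll":0},{"x":0,"y":0,"z":-0.5,"roll":0},{"x":0,"y":0,"z":-0.3,"roll":0},{"x":0,"y":0,"z":0,"roll":0}]' 0; python3 go.py .4506 -.109 .0545; python3 weigh.py 12 rel1;  python3 go.py .4506 -.109 .0545
```

```text
t: 11.25
tool_pos: [0.5007, -0.047, 0.1453]
tool_rot: [2.822, 1.374, 0.005]
contact_force: [-0.1, 0.1, -0.9]
opening: 0.0853
t 11.25 pos [ 0.5007 -0.047   0.1453] units xyz [-1.33 -0.03  1.51] roll units 0.0 yaw -38.1 tilt 0.23 F [-0.12  0.11 -0.87] op 0.0853
t 11.25 11.85 F [-0.096  0.105 -0.13 ] sd [0.551 0.656 0.407] med z -0.114
eff [ 3.0000e-03 -2.8165e+01 -3.5309e+01  0.0000e+00 -2.0000e-03 -0.0000e+00] sd [0.002 0.41  0.447 0.    0.01  0.   ] q [-0.242 -0.164  1.991  0.     1.315  0.423] pos [ 0.4995 -0.0466  0.1431]
t 11.9 pos [ 0.4995 -0.0467  0.1432] units xyz [-1.32 -0.    1.48] roll units 0.0 yaw -38.1 tilt 0.01 F [-0.15  0.03  0.26] op 0.0854
```

View pics/rel1.png

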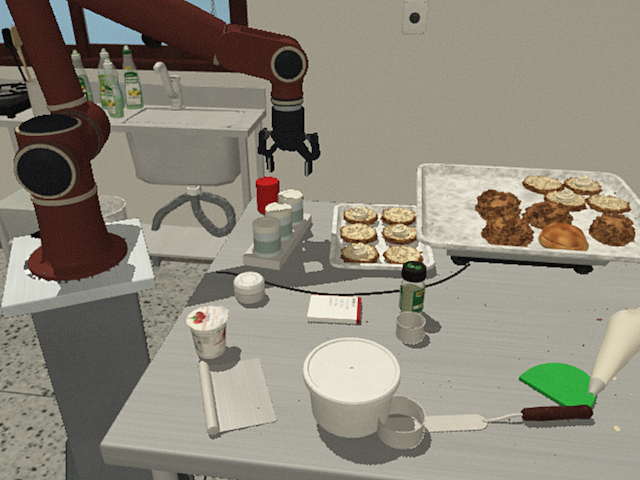

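The left tin is seated again at (290,203). On to the middle tin.

```bash
python3 -m crank '[{"x":-0.32,"y":0,"z":0,"roll":0},{"x":-0.5,"y":0,"z":0,"roll":0},{"x":-0.5,"y":0,"z":0,"roll":0},{"x":0,"y":0,"z":0.3,"roll":0},{"x":0,"y":0,"z":0.4,"roll":0},{"x":0,"y":0,"z":0.4,"roll":0},{"x":0,"y":0,"z":0.4,"roll":0},{"x":0,"y":0,"z":0,"roll":0},{"x":0,"y":0,"z":0,"roll":0}]'; python3 go.py .4506 -.109 .0535
```

```text
t: 13.02
tool_pos: [0.451, -0.109, 0.0536]
tool_rot: [2.824, 1.375, 0.001]
contact_force: [0.6, 0.3, -0.1]
opening: 0.0849
t 13.03 pos [ 0.451  -0.109   0.0536] units xyz [-0. -0.  0.] roll units 0.0 yaw -38.1 tilt 0.02 F [ 0.61  0.34 -0.06] op 0.0849
```

```bash
python3 -m crank '[{"x":0,"y":0,"z":0,"roll":0},{"x":0,"y":0,"z":0,"roll":0},{"x":0,"y":0,"z":0,"roll":0},{"x":0,"y":0,"z":0,"roll":0},{"x":0,"y":0,"z":0,"roll":0}]' 1 40;  python3 go.py .4506 -.109 .0535
```

```text
t: 13.65
tool_pos: [0.4514, -0.1092, 0.0547]
tool_rot: [2.824, 1.375, 0.002]
contact_force: [-3.3, 1.4, 6.2]
opening: 0.0607
t 13.65 pos [ 0.4514 -0.1092  0.0547] units xyz [-0.01 -0.01  0.02] roll units 0.0 yaw -38.1 tilt 0.08 F [-3.26  1.4   6.21] op 0.0607
```

```bash
python3 -m crank '[{"x":0,"y":0,"z":-0.1,"roll":0},{"x":0,"y":0,"z":-0.3,"roll":0},{"x":0,"y":0,"z":-0.4,"roll":0},{"x":0,"y":0,"z":-0.4,"roll":0},{"x":0,"y":0,"z":-0.3,"roll":0},{"x":0,"y":0,"z":0,"roll":0},{"x":0,"y":0,"z":0,"roll":0}]'; python3 weigh.py 30 lift2
```

```text
t: 14.52
tool_pos: [0.45, -0.1087, 0.1422]
tool_rot: [-2.823, -1.375, 0.002]
contact_force: [0.1, 0.5, -4.2]
opening: 0.0606
t 14.525 16.025 F [ 0.096  0.132 -3.778] sd [0.464 0.579 0.468] med z -3.786
eff [-0.0000e+00 -2.5413e+01 -3.7368e+01 -5.0000e-03  4.0000e-03  0.0000e+00] sd [0.001 0.116 0.117 0.    0.004 0.   ] q [-0.398 -0.266  2.076 -0.     1.331  0.267] pos [ 0.4507 -0.109   0.1433]
```

View pics/lift2.png

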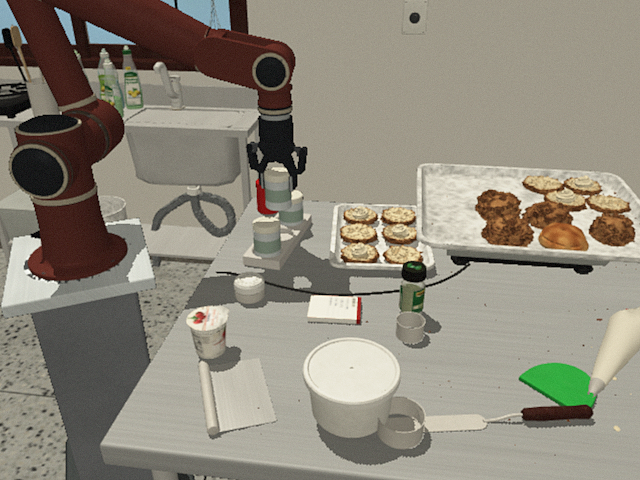

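The middle tin is up, level at (278,190), and weighs about 3.8 N, so it's the heaviest so far. I'll set it back and take the right one.

```bash
python3 -m crank '[{"x":0,"y":0,"z":0.3,"roll":0},{"x":0,"y":0,"z":0.4,"roll":0},{"x":0,"y":0,"z":0.3,"roll":0},{"x":0,"y":0,"z":0.2,"roll":0},{"x":0,"y":0,"z":0.15,"roll":0},{"x":0,"y":0,"z":0.1,"roll":0},{"x":0,"y":0,"z":0.05,"roll":0},{"x":0,"y":0,"z":0,"roll":0},{"x":0,"y":0,"z":0,"roll":0}]'; python3 go.py .4506 -.109 .0535
```

```text
t: 17.2
tool_pos: [0.4512, -0.1092, 0.0548]
tool_rot: [2.824, 1.375, 0.0]
contact_force: [-4.7, 2.4, 5.7]
opening: 0.0607
t 17.2 pos [ 0.4512 -0.1092  0.0548] units xyz [-0.   -0.01  0.02] roll units 0.0 yaw -38.1 tilt 0.03 F [-4.66  2.4   5.75] op 0.0607
```

```bash
python3 -m crank '[{"x":0,"y":0,"z":0,"roll":0},{"x":0,"y":0,"z":0,"roll":0},{"x":0,"y":0,"z":0,"roll":0},{"x":0,"y":0,"z":0,"roll":0},{"x":0,"y":0,"z":-0.2,"roll":0},{"x":0,"y":0,"z":-0.5,"roll":0},{"x":0,"y":0,"z":-0.5,"roll":0},{"x":0,"y":0,"z":-0.3,"roll":0},{"x":0,"y":0,"z":0,"roll":0},{"x":0,"y":0,"z":0,"roll":0}]' 0; python3 weigh.py 4 rel2; python3 go.py .4017 -.171 .0535
```

```text
t: 18.45
tool_pos: [0.4501, -0.1087, 0.1422]
tool_rot: [-2.823, -1.375, 0.002]
contact_force: [0.0, 0.2, 0.1]
opening: 0.0852
t 18.45 18.65 F [ 0.221  0.377 -0.311] sd [0.746 0.487 0.351] med z -0.314
eff [ 4.0000e-03 -2.4042e+01 -3.5539e+01  0.0000e+00  0.0000e+00 -0.0000e+00] sd [0.001 0.17  0.199 0.    0.006 0.   ] q [-0.398 -0.265  2.078  0.     1.331  0.267] pos [ 0.45   -0.1087  0.142 ]
t 18.7 pos [ 0.4501 -0.1088  0.1422] units xyz [-1.31  0.01  1.48] roll units 0.0 yaw -38.1 tilt 0.12 F [-0.28 -0.42  0.17] op 0.0849
```

View pics/rel2.png

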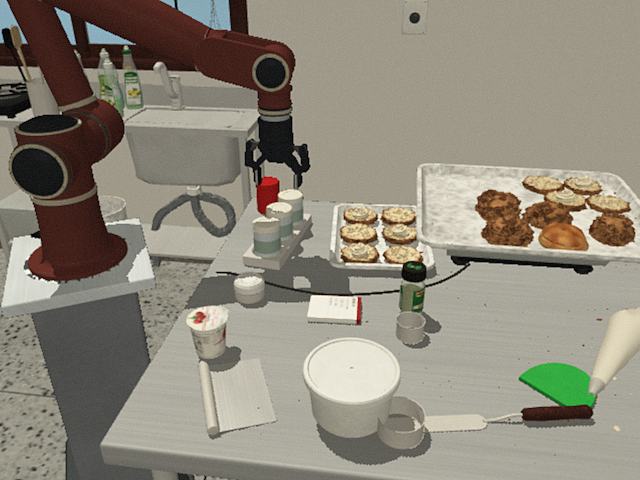

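All three tins are seated. Moving to the right tin.

```bash
python3 -m crank '[{"x":-0.32,"y":0,"z":0,"roll":0},{"x":-0.5,"y":0,"z":0,"roll":0},{"x":-0.5,"y":0,"z":0,"roll":0},{"x":0,"y":0,"z":0.3,"roll":0},{"x":0,"y":0,"z":0.4,"roll":0},{"x":0,"y":0,"z":0.4,"roll":0},{"x":0,"y":0,"z":0.4,"roll":0},{"x":0,"y":0,"z":0,"roll":0},{"x":0,"y":0,"z":0,"roll":0}]'; python3 go.py .4017 -.171 .0535
```

```text
t: 19.82
tool_pos: [0.4022, -0.1711, 0.0534]
tool_rot: [-2.824, -1.376, -0.0]
contact_force: [-0.6, -0.1, 0.4]
opening: 0.0852
t 19.82 pos [ 0.4022 -0.1711  0.0534] units xyz [-0.   -0.01 -0.  ] roll units 0.01 yaw -38.1 tilt 0.01 F [-0.6  -0.11  0.41] op 0.0852
```

```bash
python3 -m crank '[{"x":0,"y":0,"z":0,"roll":0},{"x":0,"y":0,"z":0,"roll":0},{"x":0,"y":0,"z":0,"roll":0},{"x":0,"y":0,"z":0,"roll":0},{"x":0,"y":0,"z":0,"roll":0}]' 1 40;  python3 go.py .4017 -.171 .0535
```

```text
t: 20.45
tool_pos: [0.4029, -0.1719, 0.0547]
tool_rot: [2.823, 1.374, 0.002]
contact_force: [0.3, 1.6, 5.9]
opening: 0.0607
t 20.45 pos [ 0.4029 -0.1719  0.0547] units xyz [-0.   -0.02  0.02] roll units 0.0 yaw -38.1 tilt 0.14 F [0.3  1.64 5.89] op 0.0607
```

```bash
python3 -m crank '[{"x":0,"y":0,"z":-0.1,"roll":0},{"x":0,"y":0,"z":-0.3,"roll":0},{"x":0,"y":0,"z":-0.4,"roll":0},{"x":0,"y":0,"z":-0.4,"roll":0},{"x":0,"y":0,"z":-0.3,"roll":0},{"x":0,"y":0,"z":0,"roll":0},{"x":0,"y":0,"z":0,"roll":0}]'; python3 weigh.py 25 lift3; python3 go.py .4615 -.4195 .146
```

```text
t: 21.32
tool_pos: [0.4012, -0.171, 0.1422]
tool_rot: [-2.823, -1.374, 0.001]
contact_force: [0.2, -0.7, -2.1]
opening: 0.0604
t 21.325 22.575 F [ 0.036 -0.065 -1.404] sd [0.543 0.442 0.422] med z -1.322
eff [ 0.0000e+00 -2.1366e+01 -3.6326e+01 -3.0000e-03  2.0000e-03  0.0000e+00] sd [0.001 0.113 0.115 0.    0.003 0.   ] q [-0.574 -0.343  2.136  0.     1.349  0.091] pos [ 0.4019 -0.1713  0.1433]
t 22.62 pos [ 0.4019 -0.1713  0.1433] units xyz [-2.64  3.33 -0.04] roll units 0.0 yaw -38.1 tilt 0.0 F [ 0.45  0.32 -0.83] op 0.0606
```

View pics/lift3.png

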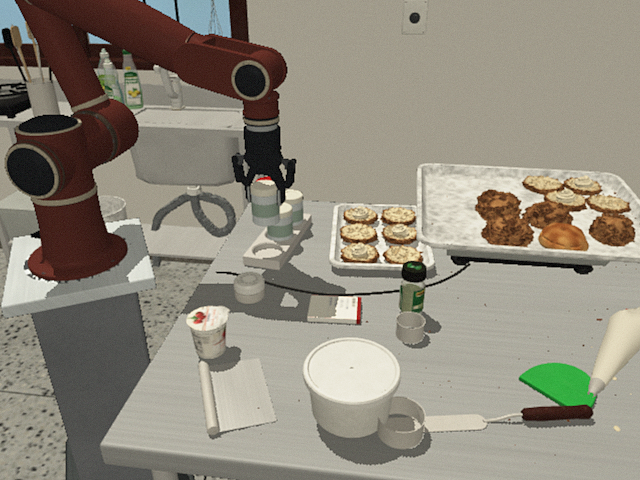

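The right tin weighs about 1.4 N, so it's the lightest. The order is clear: 1.4, 2.45 and 3.8 N. Moving it to the pad.

```bash
python3 -m crank '[{"x":-0.15,"y":0.2,"z":0,"roll":0},{"x":-0.35,"y":0.43,"z":0,"roll":0},{"x":-0.4,"y":0.5,"z":0,"roll":0},{"x":-0.4,"y":0.5,"z":0,"roll":0},{"x":-0.4,"y":0.5,"z":0,"roll":0},{"x":-0.4,"y":0.5,"z":0,"roll":0},{"x":-0.36,"y":0.45,"z":0,"roll":0},{"x":-0.18,"y":0.25,"z":0,"roll":0},{"x":0,"y":0,"z":0,"roll":0},{"x":0,"y":0,"z":0,"roll":0}]'; python3 weigh.py 3 pad1; python3 go.py .4615 -.4195 .0575
```

```text
t: 23.88
tool_pos: [0.4611, -0.4191, 0.1428]
tool_rot: [-2.824, -1.375, 0.0]
contact_force: [-0.1, 0.5, -0.9]
opening: 0.0605
t 23.875 24.025 F [-0.264 -0.208 -1.312] sd [0.328 0.195 0.499] med z -1.455
eff [-2.4800e-01 -4.1141e+01 -3.5883e+01 -1.3000e-02 -1.0000e-02 -1.0000e-03] sd [0.061 0.018 0.081 0.003 0.005 0.   ] q [-0.856  0.127  1.704  0.     1.311 -0.192] pos [ 0.4613 -0.4186  0.1432]
t 24.07 pos [ 0.4614 -0.4186  0.1433] units xyz [-0.01  0.01  1.43] roll units 0.01 yaw -38.0 tilt 0.01 F [ 0.3   0.19 -0.93] op 0.0605
```

View pics/pad1.png

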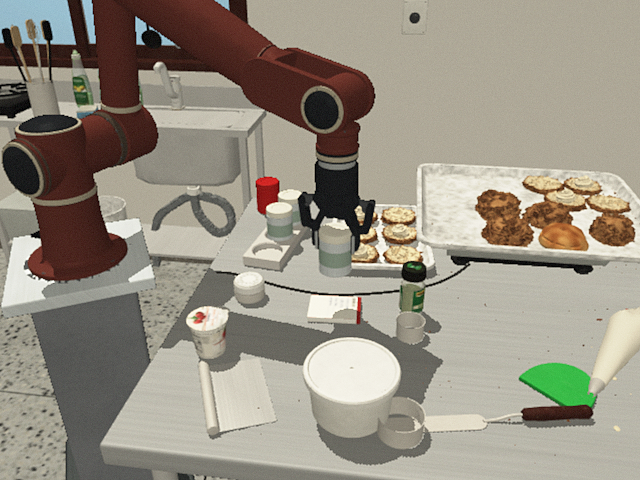

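View pics/pad1_top.png

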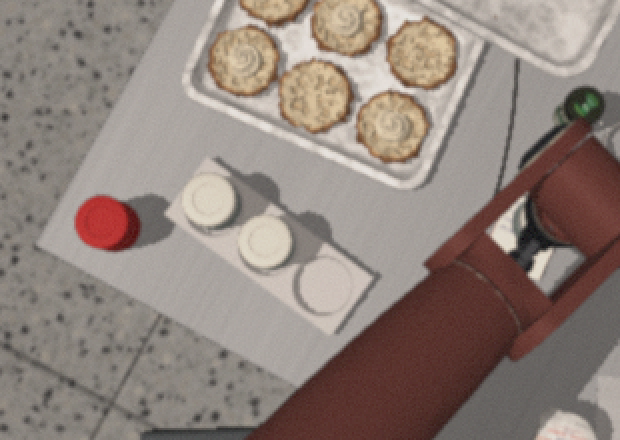

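The tin hangs at (335,248), straight above the pad at (335,309), clear of the jar and timer. Lowering.

```bash
python3 -m crank '[{"x":0,"y":0.01,"z":0.2,"roll":0},{"x":0,"y":0,"z":0.35,"roll":0},{"x":0,"y":0,"z":0.3,"roll":0},{"x":0,"y":0,"z":0.2,"roll":0},{"x":0,"y":0,"z":0.15,"roll":0},{"x":0,"y":0,"z":0.1,"roll":0},{"x":0,"y":0,"z":0.05,"roll":0},{"x":0,"y":0,"z":0.05,"roll":0},{"x":0,"y":0,"z":0,"roll":0},{"x":0,"y":0,"z":0,"roll":0}]'; python3 go.py .4615 -.4195 .0575
```

```text
t: 25.32
tool_pos: [0.4621, -0.4198, 0.0597]
tool_rot: [2.824, 1.375, 0.0]
contact_force: [0.6, -0.3, -2.0]
opening: 0.0603
t 25.32 pos [ 0.4621 -0.4198  0.0597] units xyz [-0.   -0.01  0.04] roll units 0.0 yaw -38.1 tilt 0.04 F [ 0.59 -0.33 -2.04] op 0.0603
```

```bash
python3 -m crank '[{"x":0,"y":0,"z":0.02,"roll":0},{"x":0,"y":0,"z":0,"roll":0}]'; python3 -m crank '[{"x":0,"y":0,"z":0.01,"roll":0},{"x":0,"y":0,"z":0,"roll":0}]'
```

```text
t: 25.58
tool_pos: [0.4619, -0.4196, 0.0581]
tool_rot: [-2.825, -1.375, 0.0]
contact_force: [-0.0, 0.7, -0.5]
opening: 0.0604
t: 25.82
tool_pos: [0.4619, -0.4196, 0.0574]
tool_rot: [-2.824, -1.375, 0.0]
contact_force: [0.1, 0.6, -0.8]
opening: 0.0604
```

```bash
python3 -m crank '[{"x":0,"y":0,"z":0.02,"roll":0},{"x":0,"y":0,"z":0,"roll":0}]'; python3 -m crank '[{"x":0,"y":0,"z":0,"roll":0}]'
```

```text
t: 26.08
tool_pos: [0.462, -0.4197, 0.0572]
tool_rot: [-2.824, -1.375, 0.0]
contact_force: [-2.5, 1.3, 5.1]
opening: 0.0603
t: 26.2
tool_pos: [0.462, -0.4197, 0.0572]
tool_rot: [-2.824, -1.375, 0.0]
contact_force: [-3.0, 2.0, 4.7]
opening: 0.0603
```

The tin is resting on the pad: the force flipped to +5 N and z stopped. Opening, then rising.

```bash
python3 -m crank '[{"x":0,"y":0,"z":0,"roll":0},{"x":0,"y":0,"z":0,"roll":0},{"x":0,"y":0,"z":0,"roll":0},{"x":0,"y":0,"z":0,"roll":0},{"x":0,"y":0,"z":0,"roll":0},{"x":0,"y":0,"z":-0.2,"roll":0},{"x":0,"y":0,"z":-0.5,"roll":0},{"x":0,"y":0,"z":-0.5,"roll":0},{"x":0,"y":0,"z":-0.3,"roll":0},{"x":0,"y":0,"z":0,"roll":0}]' 0; python3 go.py .4506 -.109 .146
```

```text
t: 27.45
tool_pos: [0.4627, -0.4206, 0.1486]
tool_rot: [2.821, 1.374, 0.002]
contact_force: [-1.0, 0.2, -0.1]
opening: 0.0853
t 27.45 pos [ 0.4627 -0.4206  0.1486] units xyz [ 3.96 -3.36  0.03] roll units 0.0 yaw -38.1 tilt 0.24 F [-0.98  0.22 -0.08] op 0.0853
```

```bash
python3 -m crank '[{"x":0.2,"y":-0.25,"z":0,"roll":0},{"x":0.48,"y":-0.4,"z":0,"roll":0},{"x":0.55,"y":-0.42,"z":0,"roll":0},{"x":0.55,"y":-0.42,"z":0,"roll":0},{"x":0.55,"y":-0.42,"z":0,"roll":0},{"x":0.55,"y":-0.42,"z":0,"roll":0},{"x":0.55,"y":-0.42,"z":0,"roll":0},{"x":0.4,"y":-0.35,"z":0,"roll":0},{"x":0,"y":0,"z":0,"roll":0},{"x":0,"y":0,"z":0,"roll":0}]'; python3 weigh.py 3 mid2; python3 go.py .4506 -.109 .0535
```

```text
t: 28.7
tool_pos: [0.4568, -0.1242, 0.1455]
tool_rot: [-2.824, -1.375, 0.002]
contact_force: [-0.3, 0.7, 0.4]
opening: 0.0855
t 28.7 28.85 F [-0.565 -0.191 -0.078] sd [0.426 0.549 0.279] med z -0.189
eff [ 3.2100e-01 -2.4866e+01 -3.5103e+01  1.0000e-02  1.0000e-02 -2.0000e-03] sd [0.094 0.032 0.05  0.004 0.003 0.   ] q [-0.424 -0.241  2.051 -0.     1.332  0.242] pos [ 0.4571 -0.1248  0.146 ]
t 28.9 pos [ 0.4572 -0.1248  0.1461] units xyz [ 0.14 -0.25  1.54] roll units -0.01 yaw -38.2 tilt 0.02 F [-0.66 -0.46 -0.43] op 0.0855
```

View pics/mid2.png

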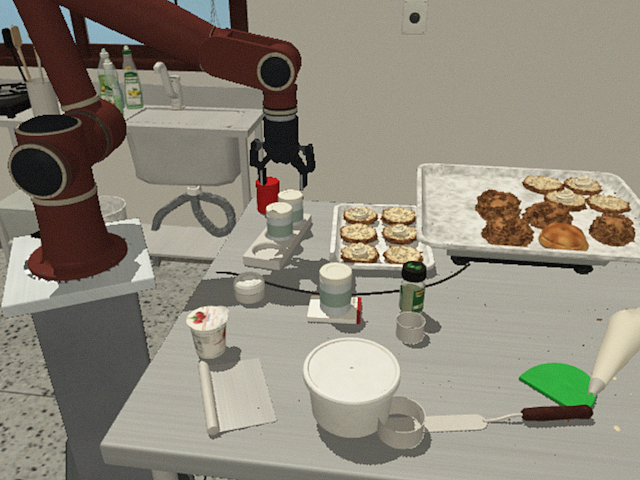

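View pics/mid2_top.png

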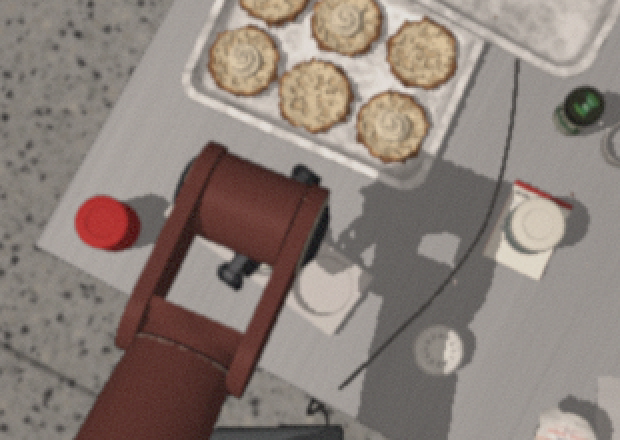

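The lightest tin stands on the pad (side view (336,290)) and the bystanders are unmoved. I'll check its offset numerically and fetch the heaviest from the middle well.

```bash
python3 - <<'E'
from h import *
d=np.load("top.npz");i,K,R,t=[d[k] for k in "iKRt"]
p=onz((398.2,252),.095,K,R,t);print(p, np.linalg.norm(p[:2]-[.4615,-.4195]))
E
python3 -m crank '[{"x":0.07,"y":-0.12,"z":0,"roll":0},{"x":0.07,"y":-0.13,"z":0,"roll":0},{"x":0,"y":0,"z":0,"roll":0},{"x":0,"y":0,"z":0,"roll":0}]'; python3 go.py .4506 -.109 .0535
```

```text
[ 0.46159723 -0.41927205  0.095     ] 0.0002478192954047561
t: 29.4
tool_pos: [0.4506, -0.1081, 0.1464]
tool_rot: [2.824, 1.376, 0.0]
contact_force: [-0.2, 0.2, 0.0]
opening: 0.0855
t 29.4 pos [ 0.4506 -0.1081  0.1464] units xyz [-0.01  0.01  1.55] roll units 0.01 yaw -38.1 tilt 0.02 F [-0.25  0.18  0.03] op 0.0855
```

```bash
python3 -m crank '[{"x":-0.01,"y":0.01,"z":0.2,"roll":0},{"x":0,"y":0,"z":0.4,"roll":0},{"x":0,"y":0,"z":0.4,"roll":0},{"x":0,"y":0,"z":0.35,"roll":0},{"x":0,"y":0,"z":0.2,"roll":0},{"x":0,"y":0,"z":0,"roll":0},{"x":0,"y":0,"z":0,"roll":0}]'; python3 -m crank '[{"x":0,"y":0,"z":0,"roll":0},{"x":0,"y":0,"z":0,"roll":0},{"x":0,"y":0,"z":0,"roll":0},{"x":0,"y":0,"z":0,"roll":0},{"x":0,"y":0,"z":0,"roll":0}]' 1 40; python3 -m crank '[{"x":0,"y":0,"z":-0.1,"roll":0},{"x":0,"y":0,"z":-0.3,"roll":0},{"x":0,"y":0,"z":-0.5,"roll":0},{"x":0,"y":0,"z":-0.6,"roll":0},{"x":0,"y":0,"z":-0.6,"roll":0},{"x":0,"y":0,"z":-0.4,"roll":0},{"x":0,"y":0,"z":0,"roll":0},{"x":0,"y":0,"z":0,"roll":0}]'; python3 weigh.py 12 heavy; python3 go.py .673 -.191 .21
```

```text
t: 30.28
tool_pos: [0.4513, -0.1093, 0.054]
tool_rot: [2.824, 1.375, 0.001]
contact_force: [-0.2, -0.6, 0.8]
opening: 0.0855
t: 30.9
tool_pos: [0.4517, -0.1094, 0.0546]
tool_rot: [2.823, 1.375, 0.002]
contact_force: [-0.6, 0.5, 6.2]
opening: 0.0604
t: 31.9
tool_pos: [0.4496, -0.1085, 0.2012]
tool_rot: [-2.822, -1.374, 0.003]
contact_force: [0.0, -0.1, -4.6]
opening: 0.0605
t 31.9 32.5 F [ 0.115 -0.129 -3.589] sd [0.604 0.445 0.428] med z -3.541
eff [ 3.0000e-03 -2.4484e+01 -3.8919e+01 -5.0000e-03  1.0000e-02 -0.0000e+00] sd [0.003 0.232 0.253 0.    0.006 0.   ] q [-0.398 -0.324  2.019 -0.     1.447  0.267] pos [ 0.4507 -0.109   0.2033]
t 32.55 pos [ 0.4508 -0.109   0.2034] units xyz [ 1.21  3.76 -0.11] roll units 0.0 yaw -38.1 tilt 0.01 F [ 0.24 -0.59 -3.98] op 0.0607
```

View pics/heavy.png

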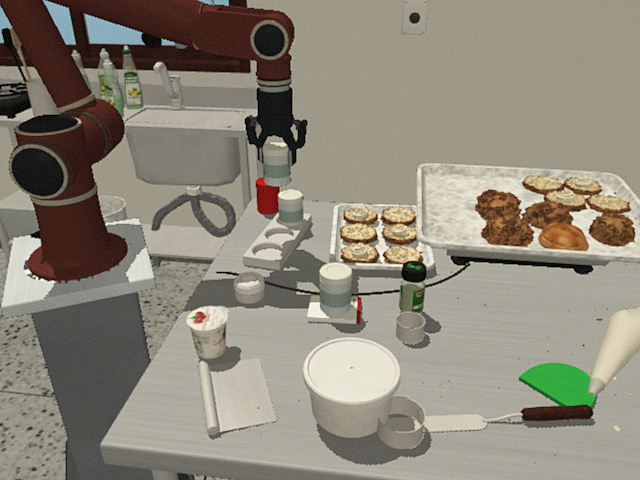

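The heaviest tin hangs at (277,163) and reweighs at about 3.6 N. Its underside is about 0.157 m up, clear of buns and tray. Moving over the tray.

```bash
python3 -m crank '[{"x":0.06,"y":0.2,"z":0,"roll":0},{"x":0.14,"y":0.4,"z":0,"roll":0},{"x":0.16,"y":0.5,"z":0,"roll":0},{"x":0.16,"y":0.5,"z":0,"roll":0},{"x":0.16,"y":0.5,"z":0,"roll":0},{"x":0.16,"y":0.5,"z":0,"roll":0},{"x":0.16,"y":0.5,"z":0,"roll":0},{"x":0.14,"y":0.44,"z":0,"roll":0},{"x":0.07,"y":0.22,"z":0,"roll":0},{"x":0,"y":0,"z":0,"roll":0}]'; python3 -m crank '[{"x":0,"y":0,"z":0,"roll":0},{"x":0,"y":0,"z":0,"roll":0},{"x":0,"y":0,"z":0,"roll":0},{"x":0,"y":0,"z":0,"roll":0},{"x":0,"y":0,"z":0,"roll":0},{"x":0,"y":0,"z":0,"roll":0}]'; python3 weigh.py 6 final; python3 go.py .673 -.191 .21
```

```text
t: 33.8
tool_pos: [0.6735, -0.1912, 0.2026]
tool_rot: [-2.824, -1.375, 0.001]
contact_force: [-0.3, 0.3, -2.9]
opening: 0.0606
t: 34.55
tool_pos: [0.673, -0.191, 0.2033]
tool_rot: [2.825, 1.375, 0.0]
contact_force: [-0.2, 0.8, -3.2]
opening: 0.0606
t 34.55 34.85 F [ 0.348 -0.019 -3.723] sd [0.583 0.507 0.498] med z -3.563
eff [ 2.0000e-03 -4.9975e+01 -3.8730e+01 -5.0000e-03  5.0000e-03  0.0000e+00] sd [0.002 0.011 0.001 0.    0.    0.   ] q [-0.383  0.249  1.461  0.     1.432  0.282] pos [ 0.6731 -0.191   0.2033]
t 34.9 pos [ 0.6731 -0.191   0.2033] units xyz [-0.   -0.   -0.11] roll units 0.0 yaw -38.1 tilt 0.0 F [-0.21  0.06 -3.97] op 0.0606
```

View pics/final.png

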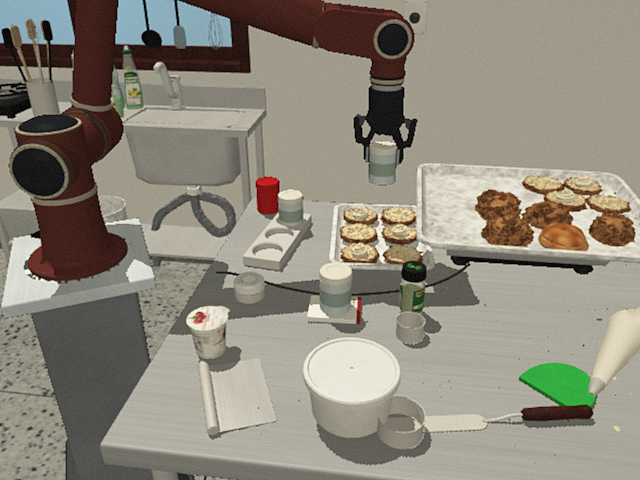

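View pics/final_top.png

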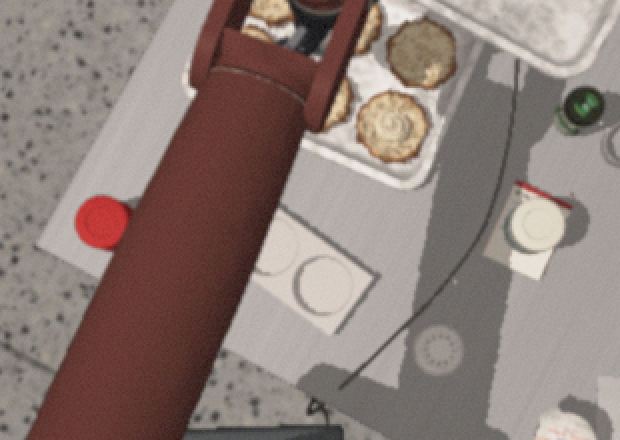

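The heaviest tin is held level and still at (383,160) over the tray. The middling tin is seated in the left well (290,205), and the lightest is on the pad (336,290). The jar, timer and cutter are at their starting pixels. Handing in.

```bash
python3 -c "
from station import ctrl
print(ctrl.finish_job()); print(ctrl.get_obs()['t'])"
```

```text
the job is handed in; nothing more can be done
None
the job is handed in; nothing more can be done
```

I hefted all three tins, put each where it belonged, and handed the job in at about 35 s of the 72 s allowed. No verdict is reported back, so success rests on my own checks.

| Tin (starting well) | Measured weight | Where it is now |
|---|---|---|
| Right, lightest | about 1.4 N | Standing released on the order pad, cap about 0.3 mm from the pad's middle by the top camera (calibration is good to about 2 mm) |
| Left, middling | about 2.45 N | Back in the left well, released |
| Middle, heaviest | about 3.6 to 3.8 N over three weighings | Held upright over the middle of the tray, centre about 0.20 m up, tool tilt 0.0° |

The single force readings were noisy, about 0.5 N each, so the weights are averages. The gaps between tins are about 1 N or more, so the order is clear.

In the last pictures the jar, timer and ring cutter were where they started, and nothing had touched the buns or tray. In the last top view the arm hid the left well, so I judged the middling tin's seating there from the side view. No check failed or disagreed.

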